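# Load the label printer and present its filter plate

### The job

Service the small label printer: put the label roll on its upright spindle, right down on the deck, and let go of it; then lift the cover flap by its bar until it stands open, upright or a little beyond, where it stays by itself. Draw the filter plate out of the well by its tab and present it for inspection: finish while still holding it, upright and still, over the middle of the shallow tray with its lower edge at least 10 cm above the worktop. Leave the flap open, the roll in place and the other things where they stand.

Things in the scene. Friction and masses are not known exactly. Their poses are not given: they have to be found in the camera images.
- printer: Fixed white label printer, 137 mm deep (x), 216 mm wide (y). Right half: low deck with the spindle. Left half: box-shaped well, walls to 84 mm above the worktop, closed by a flap. Origin under its middle; x points from its front to its back, y to its left, z up. Place and yaw vary; printer and tray may change sides.
- spindle_seat (a point): Where the axis of the printer's upright steel spindle meets the deck, 18 mm above the worktop; axes as the printer's. The spindle is 18 mm in diameter, its tip 56 mm above this point (the top 8 mm are narrower). 35 mm are free between a mounted roll and the box wall on its left.
- roll_center (a point): Centre of the label roll, a loose upright paper roll on a cardboard core, 60 mm outer diameter, 44 mm tall, through hole 26 mm; this point is on its axis, half-way up (22 mm). It stands on the worktop, about 90 g. Mounted, this point is 22 mm above spindle_seat.
- flap (a joint): Angle of the cover flap about its hinge, rad: 0 closed (level), 1.57 upright, stop at 1.8. It may start slightly ajar. The hinge has friction, so the flap stays at any angle; lifting it at the bar takes about 2 N.
- flap_pivot (a point): Centre of the flap's hinge line at the back of the well, 87 mm above the worktop; the hinge line runs along the printer's y axis.
- flap_bar (a point): Centre of the flap's round aluminium pull bar, 10 mm diameter, 64 mm long, parallel to the hinge line and 176 mm from it. Two end arms carry it 40 mm in front of the flap's edge, 33 mm free between bar and box front, open below. The flap is 136 x 94 x 5 mm. Pinched lightly across, the bar turns between fingers that keep pointing down.
- plate_tab (a point): Centre of the filter plate's grip tab, 26 long (x) x 10 thick (y) x 22 mm high (z). Below it a flat grey frame 88 x 6 x 42 mm. The loose plate (60 g) stands on edge in the well under the flap, axes as the printer's, ends in guides 36 mm high; it draws straight up. The tab's top is 5 mm below the well's rim; 37 mm are free beside it on each side (y), to the well floor.
- plate_foot (a point): Middle of the filter plate's lower edge, 52 mm below plate_tab; z points from the edge up to the tab. In the well it is 16 mm above the worktop.
- well_rim (a point): Point in the plane of the well's rim, 84 mm above the worktop, above where the plate stands.
- tray_middle (a point): Middle of the inner floor of the shallow open plastic tray, 241 x 216 mm and 30 mm high, which is fixed to the worktop. It may stand left or right of the printer.
- tape: Roll of masking tape, lying flat, 100 mm wide and 25 mm high; a bystander (much wider and flatter than the label roll). Origin at the centre of its underside.
- petri_dish: Petri dish with lid, 59 mm wide, 15 mm high; bystander. Origin at the centre of its underside.
- specimen_cup: White specimen cup with screw lid, 47 mm wide, 58 mm high; bystander. Origin at the centre of its underside.
- vial: Slim vial of capillaries, 20 mm wide, 76 mm high, standing; bystander. Origin at the centre of its underside.
Not all that is in view belongs to the job. Leave any blue or green look-alike of the part that bears roll_center alone.

How it is judged:
By the outcome, as a careful person would: the job done as asked, in the order asked, and still so for the second after the job is handed in, while the arm keeps its last pose, push and grip.
It also fails if it takes over 72 s, if anything falls off the work surface, if the arm or the gripper's body presses on something with over 40 N, if the wrist force passes 120 N, or if a joint passes its speed limit or range.

### The arm

A 6-joint arm with a two-finger parallel gripper is mounted at the origin on a cart in front of the work surface, level with it; the furniture and walls round the work are solid. World frame = base frame: x ahead of the robot, y to its left, z up, the work surface at z = 0. Lengths are in m, angles in rad, forces in N, time in s.
With the tool pointing down it reaches from about 0.375 to 0.975 m from the base axis. Payload 3.8 kg.
Tool frame: the origin (TCP) lies on the mounting face of the last link; the fingertips stand 173 mm ahead of it and the grasp point (between the pads) lies 155 mm ahead of it; z points along the fingers, y is the line along which they close (so a half turn about z gives the same grasp; the last joint's range is limited). The gripper opens to 85 mm and grips with 20 to 120 N. Pads are 22 mm wide; open, the fingers measure 114 mm over their backs; the gripper's body (76 mm by 85 mm) begins 54 mm behind the grasp point. The pads swing forward as they close: fully open they stand 13 mm farther back than shut.
Start: joints at [-1.299, 0.264, 1.604, -0, 1.274, -0.037], TCP at [0.205, -0.643, 0.405] pointing down, gripper open.
Joint ranges: [-2.63, 2.63], [-0.94, 2.18], [0.31, 2.57], [-1.31, 4.45], [0, 2.66], [-2.55, 2.55]. Speed limits (rad/s): [2.57, 2.57, 3.14, 3.14, 3.14, 3.14].

### API

Orientations are given as a rotation vector (axis times angle).
In Python, from workcell import bot gives the robot as it stands.
- The arm moves only by the tool drive_tool, never from a script. Its argument "increments" is a list of rows, each an object with "delta_pos": the shift along the tool's x, y, z in mm, a list of three; "turn": the turn about the tool's z in rad; "jaw": the opening, from -1 (shut) to 1 (fully open). A call has 1 to 8 rows; each row shifts and turns the commanded pose from where the row before left it, along the tool's axes as they then stand; what a row does not reach is not made up. A row lasts 1/12 s, in which the tool goes at most 41.7 mm and 7.16 degrees, less where a joint would pass 70% of its speed; a pose out of reach is approached as far as the arm can. A call is refused whole if a number of a shift passes 41.7 or a number of a turn 0.125, either way. A call with a gripper value outside its range is refused whole. The fingers move at their own pace and stop on an object; "grip_force" is the grip in N (left out, the last holds). Time passes only in rows, so rows that do not move let the fingers close. It gives the time, the measured TCP pose, the force, the opening and the grip force at its end, in the units of the state.
- bot.read_state(): the state, without advancing time (a new reading comes with each control period).
- bot.read_camera(name): name is "scene" or "top" or "wrist"; returns a dict with "pixels" (384x512x3 uint8, red, green, blue), "fovy" (degrees; the focal length in pixels is half the picture's height over the tangent of half this angle, whatever the lens; pixels are square), "cx", "cy" (the principal point, pixels), "camera_from_world" (4x4, takes a point from world to camera coordinates); the wrist camera has in their place "hand_eye" (4x4, takes a point from camera to tool coordinates, whose origin is the TCP and whose axes are the flange's). Camera axes: x right, y down, z forward; pixel columns grow to the right and rows downward; lengths in m; the calibration is good to about 2 mm. The wrist camera is an equidistant fisheye: a pixel r from the principal point sees the ray r / f radians off the axis. A picture is of the moment at which its call begins: read the wrist's pose just before it. There is no depth.
- bot.finish_job(): hands the job in; it is judged then, once.
The state is a dict: "time": time; "q": joint angles; "joint_vel": joint speeds; "joint_torque": joint torques, N m; "tool_pos": TCP position; "tcp_rot": TCP orientation; "wrist_force": force on the tool from outside, world axes, zero at the start; "torque": the same for the moment, N m; "width": opening from 0.0 (shut) to 1.0 (fully open); "grip_force": force on a finger pad.
Only numpy, scipy, OpenCV 4.12 (cv2) and the standard library are available. Lean on these libraries where they do the work, as an engineer would, in place of code of your own. Each camera call takes 0.05 s, during which the arm holds its last target. There are 200 camera calls.

## Working session

There is one attempt and no reset: what is moved stays moved. The work goes in short steps, Python scripts to look and compute and a tool call to move; the robot and the scene stay as the last step left them, time stands still between calls to the robot, and variables do not carry over. Pictures are saved under pics/ and viewed, at most 10 in all, crops included, and the job is handed in when it is done.

Besides the shell and the picture viewer there is one more tool, called after "Request:" as name(argument=value, ...) on one line, values as JSON. drive_tool: Moves the arm, as the interface text tells. Its arguments: {"type":"object","properties":{"increments":{"type":"array"},"grip_force":{"type":"number"}},"required":["increments"]}

```bash
mkdir -p pics; cat > h.py <<'E'
import numpy as np, cv2
from scipy.spatial.transform import Rotation as R
from workcell import bot
def grab(n,fn=None):
    s=bot.read_state(); c=bot.read_camera(n)
    if fn: cv2.imwrite('pics/'+fn,c['pixels'][:,:,::-1])
    c['s']=s; return c
def ray(c,u,v):
    f=192/np.tan(np.radians(c['fovy'])/2)
    d=np.array([(u-c['cx']),(v-c['cy'])])/f
    if 'hand_eye' in c:
        t=np.hypot(*d); k=np.sin(t)/t if t>0 else 1
        d=np.array([d[0]*k,d[1]*k,np.cos(t)])
        H=c['hand_eye']; s=c['s']; W=np.eye(4); W[:3,:3]=R.from_rotvec(s['tcp_rot']).as_matrix(); W[:3,3]=s['tool_pos']
        M=W@H
    else:
        d=np.array([d[0],d[1],1]); M=np.linalg.inv(c['camera_from_world'])
    return M[:3,3],M[:3,:3]@d/np.linalg.norm(d)
def onz(c,u,v,z):
    o,d=ray(c,u,v); return o+d*(z-o[2])/d[2]
def tri(rs):
    A=np.zeros((3,3));b=np.zeros(3)
    for o,d in rs:
        P=np.eye(3)-np.outer(d,d);A+=P;b+=P@o
    p=np.linalg.solve(A,b); return p,[float(np.linalg.norm((np.eye(3)-np.outer(d,d))@(p-o))) for o,d in rs]
def pix(c,p):
    f=192/np.tan(np.radians(c['fovy'])/2)
    if 'hand_eye' in c:
        s=c['s'];W=np.eye(4); W[:3,:3]=R.from_rotvec(s['tcp_rot']).as_matrix(); W[:3,3]=s['tool_pos']
        q=np.linalg.inv(W@c['hand_eye'])@[*p,1]; r=np.hypot(q[0],q[1]); t=np.arctan2(r,q[2])
        return c['cx']+f*t*q[0]/r, c['cy']+f*t*q[1]/r
    q=c['camera_from_world']@[*p,1]; return c['cx']+f*q[0]/q[2],c['cy']+f*q[1]/q[2]
E
python3 - <<'E'
from h import *
a=grab('scene');b=grab('top');w=grab('wrist')
np.save('ab.npy',[a['pixels'],b['pixels']])
import pickle; pickle.dump((a,b,w),open('abw.pkl','wb'))
for c,n in((a,'s'),(b,'t')): cv2.imwrite(f'pics/{n}0.png',cv2.resize(c['pixels'][:,:,::-1],(800,600),interpolation=cv2.INTER_CUBIC)); print(np.linalg.inv(c['camera_from_world']).round(3),c['fovy'])
print(w['hand_eye'],w['fovy'],w['cx'],w['cy'],R.from_rotvec(w['s']['tcp_rot']).as_matrix().round(3),w['s'])
E
```

```text
[[-0.831 -0.248  0.498 -0.28 ]
 [-0.556  0.397 -0.731  1.097]
 [-0.016 -0.884 -0.468  0.77 ]
 [ 0.     0.     0.     1.   ]] 50.284724222462714
[[-2.700e-02 -9.850e-01  1.700e-01  2.400e-01]
 [-1.000e+00  2.800e-02  1.000e-03  2.600e-02]
 [-6.000e-03 -1.700e-01 -9.850e-01  1.496e+00]
 [ 0.000e+00  0.000e+00  0.000e+00  1.000e+00]] 51.90656502186419
[[ 1.82281749e-04 -9.51295787e-01 -3.08279570e-01  7.91667233e-02]
 [ 9.99999821e-01  3.48839032e-04 -4.85168009e-04 -3.80081183e-04]
 [ 5.69078230e-04 -3.08279426e-01  9.51295680e-01  3.08432007e-02]
 [ 0.00000000e+00  0.00000000e+00  0.00000000e+00  1.00000000e+00]] 65.70646984690485 254.0974287386561 192.96772485930643 [[ 0.953  0.304 -0.001]
 [ 0.304 -0.953  0.002]
 [ 0.    -0.002 -1.   ]] {'time': 0.1, 'q': array([-1.29887027e+00,  2.64707652e-01,  1.60526917e+00, -1.61220108e-05,
        1.27370926e+00, -3.68630740e-02]), 'joint_vel': array([ 0.00086616, -0.00068548, -0.00398906, -0.00110165,  0.00028237,
        0.00038837]), 'joint_torque': array([ 3.55349312e-04, -5.16703713e+01, -3.68589842e+01, -1.49717353e-04,
        6.26334309e-03, -3.35433390e-05]), 'tool_pos': array([ 0.20507043, -0.64276281,  0.40344891]), 'tcp_rot': array([-3.10216920e+00, -4.82807978e-01,  4.09364676e-04]), 'wrist_force': array([-0.59556098,  0.45403313,  0.622203  ]), 'torque': array([-0.00458497,  0.02306357, -0.04518214]), 'grip_force': 0.0, 'width': 1.0061209135613398}
```

View pics/s0.png

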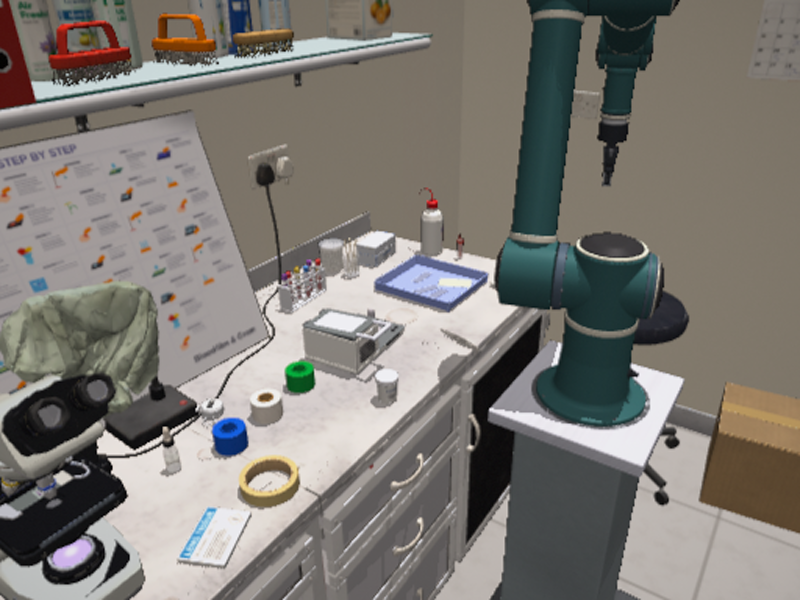

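View pics/t0.png

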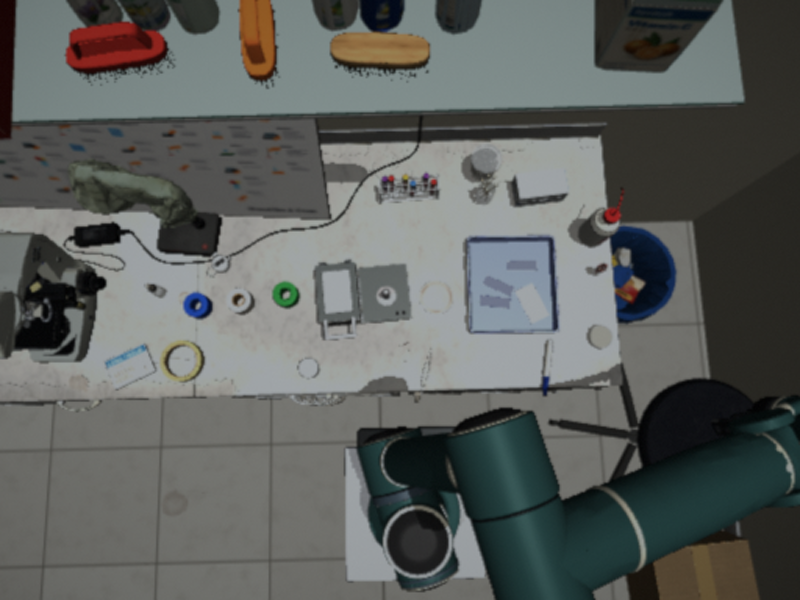

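The scene picture shows the printer at about (355,335), the tray at (432,282) and the tape at (268,480). In the top picture the printer is at (363,297), spindle (386,295), bar about (338,335), tray (512,285) and tape (181,361).

Possible matches for the roll, as top pixel / scene pixel:
- white roll: (240,301) / (266,404)
- blue roll: (197,305) / (230,436)
- green roll: (286,293) / (299,377)
- white specimen cup: (308,368) / (386,385)

I choose the white one with a hole. One close crop will check it and give corners for measuring.

```bash
python3 - <<'E'
from h import *; import pickle
a,b,w=pickle.load(open('abw.pkl','rb'))
A=a['pixels'][190:275,150:270]; B=b['pixels'][160:220,140:270]
A=cv2.resize(A[:,:,::-1],None,fx=5,fy=5,interpolation=cv2.INTER_CUBIC);B=cv2.resize(B[:,:,::-1],None,fx=4.6,fy=4.6,interpolation=cv2.INTER_CUBIC)
cv2.imwrite('pics/c1.png',A[:, :]);
im=np.zeros((600,600,3),np.uint8); 
A4=cv2.resize(A,(466,330)); im[:330,:466]=A4; im[330:330+270,:]=cv2.resize(B,(585,270))[:, :600] if 0 else np.pad(cv2.resize(B,(585,270)),((0,0),(0,15),(0,0)))
cv2.imwrite('pics/c1.png',im)
def p(u,v): return u/1.5625,v/1.5625
for n,s,t,z in [('roll',(266,398),(240,299),.044),('spindle tip',(371,312),(386,294),.074),('bar',(392,334),(340,336),.085),('tray',(432,282),(511,285),.0)]:
    print(n,tri([ray(a,*p(*s)),ray(b,*p(*t))]), onz(b,*p(*t),z))
E
```

```text
roll (array([0.5053773 , 0.40471511, 0.03647224]), [0.0004967171669542682, 0.000496717166954069]) [0.50441579 0.40308051 0.044     ]
spindle tip (array([0.50434453, 0.05352888, 0.06486838]), [0.0016206585621660545, 0.0016206585621660256]) [0.5012611 0.0525096 0.074    ]
bar (array([0.39267223, 0.15377313, 0.09272697]), [0.011873597110280467, 0.011873597110280373]) [0.40394964 0.16053746 0.085     ]
tray (array([ 0.52628975, -0.25366827,  0.01089717]), [0.0004402124097018057, 0.0004402124097016358]) [ 0.52878434 -0.25551463  0.        ]
```

View pics/c1.png

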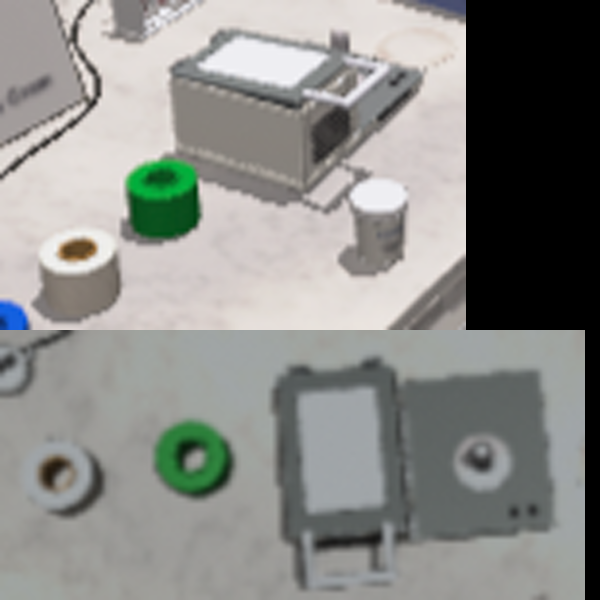

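The crop confirms the choice: the white roll with the brown core at crop (62,475) in the top part and (78,250) in the scene part. The neighbouring look-alike is green, and the printer's flap with its bar points toward the robot. I set out now, looking at the printer on the way.

Request:
drive_tool(increments=[{"delta_pos": [32, -21.5, 0], "turn": 0, "jaw": 1}, {"delta_pos": [32, -21.5, 0], "turn": 0, "jaw": 1}, {"delta_pos": [32, -21.5, 0], "turn": 0, "jaw": 1}, {"delta_pos": [32, -21.5, 0], "turn": 0, "jaw": 1}, {"delta_pos": [32, -21.5, 0], "turn": 0, "jaw": 1}, {"delta_pos": [32, -21.5, 0], "turn": 0, "jaw": 1}, {"delta_pos": [32, -21.5, 0], "turn": 0, "jaw": 1}, {"delta_pos": [32, -21.5, 0], "turn": 0, "jaw": 1}])

```text
time: 0.82
tool_pos: [0.3974, -0.3997, 0.4044]
tcp_rot: [-3.104, -0.483, 0.0]
wrist_force: [0.9, -0.1, -0.6]
width: 1.0
grip_force: 0.0
```

Request:
drive_tool(increments=[{"delta_pos": [32, -21.5, 0], "turn": 0, "jaw": 1}, {"delta_pos": [32, -21.5, 0], "turn": 0, "jaw": 1}, {"delta_pos": [32, -21.5, 0], "turn": 0, "jaw": 1}, {"delta_pos": [32, -21.5, 0], "turn": 0, "jaw": 1}, {"delta_pos": [11, -38, 0], "turn": 0, "jaw": 1}, {"delta_pos": [11, -38, 0], "turn": 0, "jaw": 1}, {"delta_pos": [11, -38, 0], "turn": 0, "jaw": 1}, {"delta_pos": [11, -38, 0], "turn": 0, "jaw": 1}])

```text
time: 1.48
tool_pos: [0.4879, -0.1205, 0.4043]
tcp_rot: [-3.104, -0.483, 0.001]
wrist_force: [1.1, -0.2, -0.7]
width: 1.006
grip_force: 0.0
```

Request:
drive_tool(increments=[{"delta_pos": [5, -38, 0], "turn": 0, "jaw": 1}, {"delta_pos": [5, -38, 0], "turn": 0, "jaw": 1}, {"delta_pos": [0, 0, 0], "turn": 0, "jaw": 1}])

```text
time: 1.73
tool_pos: [0.4732, -0.0419, 0.4042]
tcp_rot: [-3.099, -0.49, 0.002]
wrist_force: [-0.6, 0.1, -0.5]
width: 0.998
grip_force: 0.0
```

```bash
python3 - <<'E'
from h import *; import pickle
pickle.dump(grab('wrist'),open('w1.pkl','wb'))
E
```

Request:
drive_tool(increments=[{"delta_pos": [8, -38, 0], "turn": -0.06, "jaw": 1}, {"delta_pos": [10, -38, 0], "turn": -0.06, "jaw": 1}, {"delta_pos": [10, -38, 0], "turn": -0.06, "jaw": 1}, {"delta_pos": [15, -36, 0], "turn": -0.06, "jaw": 1}, {"delta_pos": [15, -10, 0], "turn": -0.06, "jaw": 1}, {"delta_pos": [0, 0, 0], "turn": 0, "jaw": 1}])

```text
time: 2.28
tool_pos: [0.4644, 0.1267, 0.4048]
tcp_rot: [-2.994, -0.949, -0.002]
wrist_force: [-0.3, -1.3, 0.4]
width: 0.998
grip_force: 0.0
```

```bash
python3 - <<'E'
from h import *; import pickle
c=grab('wrist');pickle.dump(c,open('w2.pkl','wb'))
w=pickle.load(open('w1.pkl','rb'))
im=np.vstack([w['pixels'][:,:,::-1],c['pixels'][:,:,::-1]])
cv2.imwrite('pics/w12.png',np.hstack([w['pixels'][60:384,56:456,::-1],c['pixels'][60:384,56:456,::-1]]))
print(c['s']['tool_pos'],c['s']['tcp_rot'])
E
```

```text
[0.46439984 0.12670759 0.40478532] [-2.99421776e+00 -9.49017680e-01 -2.26861301e-03]
```

View pics/w12.png

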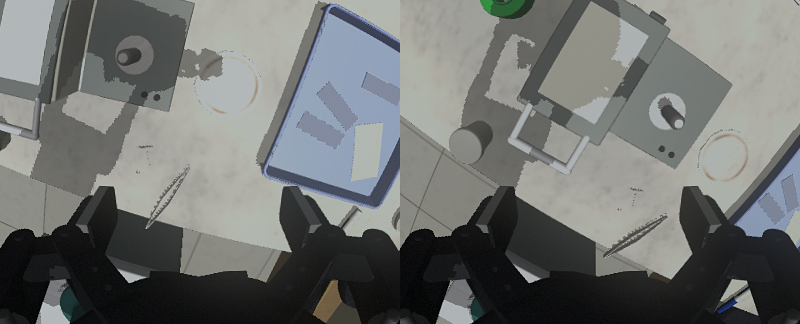

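In the left view the spindle is at crop (134,50) base and (122,57) tip. In the right view the spindle tip is at (680,125), the bar runs (512,136) to (573,172), and the deck's right edge runs (732,86) to (677,168).

```bash
python3 - <<'E'
from h import *; import pickle
a,b,w=pickle.load(open('abw.pkl','rb'));w1=pickle.load(open('w1.pkl','rb'));w2=pickle.load(open('w2.pkl','rb'))
L=lambda x,y:ray(w1,x+56,y+60)
Rr=lambda x,y:ray(w2,x-344,y+60)
print('tip',tri([L(122,57),Rr(680,125)]))
print('bar R end',tri([L(38,134),Rr(572,171)]))
o=lambda x,y,z:onz(w2,x-344,y+60,z)
p,q=o(732,86,.018),o(677,168,.018);print('deck edge',p,q,np.arctan2(*(p-q)[1::-1]))
p,q=o(514,138,.1),o(571,171,.1);print('bar',p,q,(p+q)/2,np.arctan2(-(p-q)[0],(p-q)[1]),np.linalg.norm(p-q))
print('spindle base',o(667,112,.018),onz(w1,134+56,50+60,.018))
g=lambda P,z:onz(w1,P[0]+56,P[1]+60,z)
print('tray front corners',g((262,172),.03))
for t in [(468,237),(555,237),(467,331),(557,331)]: print(onz(b,t[0]/1.5625,t[1]/1.5625,.03))
E
```

```text
tip (array([0.50906204, 0.05208652, 0.07858012]), [0.0005284186574409182, 0.0005284186574408855])
bar R end (array([0.40861885, 0.12027892, 0.09998804]), [0.00039465750016311955, 0.0003946575001631546])
deck edge [0.58694562 0.00213516 0.018     ] [ 0.4559012  -0.00868007  0.018     ] 0.0823444392735473
bar [0.40394106 0.18768759 0.1       ] [0.40759698 0.12104667 0.1       ] [0.40576902 0.15436713 0.1       ] 0.054805098455224195 0.06674112838106953
spindle base [0.50754958 0.0520573  0.018     ] [0.51387592 0.05424709 0.018     ]
tray front corners [ 0.41707998 -0.14512222  0.03      ]
[ 0.6459672  -0.15144164  0.03      ]
[ 0.63985262 -0.36469795  0.03      ]
[ 0.41395191 -0.13822089  0.03      ]
[ 0.40799879 -0.35309301  0.03      ]
```

Request:
drive_tool(increments=[{"delta_pos": [30, -28, 0], "turn": -0.12, "jaw": 1}, {"delta_pos": [30, -22, 0], "turn": -0.12, "jaw": 1}, {"delta_pos": [34, -18, 0], "turn": -0.12, "jaw": 1}, {"delta_pos": [34, -14, 0], "turn": -0.12, "jaw": 1}, {"delta_pos": [36, -10, 10], "turn": -0.12, "jaw": 1}, {"delta_pos": [36, -6, 20], "turn": -0.12, "jaw": 1}, {"delta_pos": [20, 0, 30], "turn": -0.12, "jaw": 1}, {"delta_pos": [0, 0, 20], "turn": -0.12, "jaw": 1}])

```text
time: 3.0
tool_pos: [0.5179, 0.3678, 0.3225]
tcp_rot: [-2.217, -2.225, -0.001]
wrist_force: [0.2, -0.6, -1.3]
width: 1.002
grip_force: 0.0
```

```bash
python3 - <<'E'
from h import *
c=grab('wrist','r1.png'); hsv=cv2.cvtColor(c['pixels'],cv2.COLOR_RGB2HSV)
print('proj',pix(c,[.5055,.404,.044]))
m=cv2.inRange(hsv,(8,70,40),(28,255,255))
n,_,st,ce=cv2.connectedComponentsWithStats(m)
for i in range(1,n):
    if st[i,4]>30: print(st[i],ce[i].round(1),onz(c,*ce[i],.044))
E
```

```text
proj (np.float64(239.4843843864552), np.float64(151.55490009744864))
[  58    0   85   59 1055] [88.  32.5] [0.36668892 0.51980675 0.044     ]
[220 130  36  36 474] [237.4 150.5] [0.50375011 0.40491571 0.044     ]
[484 165  18  33 302] [492.9 180.3] [0.7831743  0.38307038 0.044     ]
[ 91 348  28  36 487] [104.  371.4] [0.29713935 0.08935043 0.044     ]
```

View pics/r1.png

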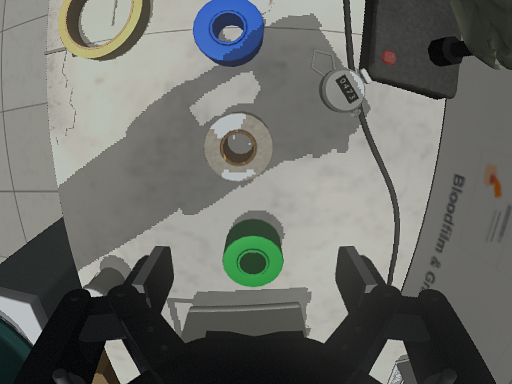

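The roll's ring is centred at (238,148), with the blue one above at (228,30) and the green one below at (252,258). The fingers, at (155,270) and (355,270), are clear on both sides. I go down on it.

Request:
drive_tool(increments=[{"delta_pos": [20, -7, 15], "turn": 0, "jaw": 1}, {"delta_pos": [19, -7, 20], "turn": 0, "jaw": 1}, {"delta_pos": [0, 0, 30], "turn": 0, "jaw": 1}, {"delta_pos": [0, 0, 0], "turn": 0, "jaw": 1}])

```text
time: 3.38
tool_pos: [0.5012, 0.4025, 0.2541]
tcp_rot: [-2.227, -2.214, 0.016]
wrist_force: [-1.8, -1.3, -1.5]
width: 0.998
grip_force: 0.0
```

```bash
python3 - <<'E'
from h import *; import pickle
a,b,w=pickle.load(open('abw.pkl','rb'))
c=grab('wrist'); hsv=cv2.cvtColor(c['pixels'],cv2.COLOR_RGB2HSV)
print(c['s']['tool_pos'],'proj',pix(c,[.504,.407,.044]))
m=cv2.inRange(hsv,(8,70,40),(28,255,255))
n,_,st,ce=cv2.connectedComponentsWithStats(m)
for i in range(1,n):
    if st[i,4]>100:
        u=st[i,:2]+st[i,2:4]/2; print(st[i],u,onz(c,*u,.044),tri([ray(c,*u),ray(b,239.5/1.5625,299.5/1.5625)]))
E
```

```text
[0.50119614 0.40251819 0.25412239] proj (np.float64(260.9493094977938), np.float64(215.6968294633919))
[  27    0  103   90 2445] [78.5 45. ] [0.38348964 0.52656721 0.044     ] (array([0.48128548, 0.43169288, 0.17630157]), [0.059892498418038766, 0.05989249841803883])
[ 238  193   47   44 1201] [261.5 215. ] [0.50435697 0.40749047 0.044     ] (array([0.50428104, 0.40550134, 0.03910416]), [0.00016372913087823183, 0.00016372913087824196])
```

Request:
drive_tool(increments=[{"delta_pos": [4, 3, 20], "turn": 0, "jaw": 1}, {"delta_pos": [0, 0, 30], "turn": 0, "jaw": 1}, {"delta_pos": [0, 0, 20], "turn": 0, "jaw": 1}, {"delta_pos": [0, 0, 4], "turn": 0, "jaw": 1}, {"delta_pos": [0, 0, 0], "turn": 0, "jaw": 0.2}, {"delta_pos": [0, 0, 0], "turn": 0, "jaw": 0.2}, {"delta_pos": [0, 0, 0], "turn": 0, "jaw": 0.2}, {"delta_pos": [0, 0, 0], "turn": 0, "jaw": 0.2}], grip_force=30)

```text
time: 4.1
tool_pos: [0.5068, 0.4098, 0.1885]
tcp_rot: [2.224, 2.218, 0.007]
wrist_force: [0.2, -1.1, 4.1]
width: 0.682
grip_force: 32.6
```

Request:
drive_tool(increments=[{"delta_pos": [0, 0, 0], "turn": 0, "jaw": -0.2}, {"delta_pos": [0, 0, 0], "turn": 0, "jaw": -0.2}, {"delta_pos": [0, 0, 0], "turn": 0, "jaw": -0.2}])

```text
time: 4.35
tool_pos: [0.5068, 0.4099, 0.1885]
tcp_rot: [2.223, 2.219, 0.007]
wrist_force: [1.3, -1.1, 7.2]
width: 0.683
grip_force: 32.9
```

Request:
drive_tool(increments=[{"delta_pos": [0, 0, -15], "turn": 0, "jaw": -0.2}, {"delta_pos": [0, 0, -30], "turn": 0, "jaw": -0.2}, {"delta_pos": [0, 0, -35], "turn": 0, "jaw": -0.2}, {"delta_pos": [0, 0, -35], "turn": 0, "jaw": -0.2}, {"delta_pos": [-10, 0, -25], "turn": 0, "jaw": -0.2}, {"delta_pos": [-25, 0, 0], "turn": 0, "jaw": -0.2}, {"delta_pos": [-35, 0, 0], "turn": 0, "jaw": -0.2}, {"delta_pos": [-35, 0, 0], "turn": 0, "jaw": -0.2}])

```text
time: 5.02
tool_pos: [0.5051, 0.3041, 0.3274]
tcp_rot: [2.221, 2.221, 0.004]
wrist_force: [1.0, -0.1, -0.2]
width: 0.686
grip_force: 32.7
```

Request:
drive_tool(increments=[{"delta_pos": [-38, 0, 0], "turn": 0, "jaw": -0.2}, {"delta_pos": [-38, 0, 0], "turn": 0, "jaw": -0.2}, {"delta_pos": [-38, 0, 0], "turn": 0, "jaw": -0.2}, {"delta_pos": [-38, 0, 0], "turn": 0, "jaw": -0.2}, {"delta_pos": [-38, 0, 0], "turn": 0, "jaw": -0.2}, {"delta_pos": [-38, 0, 0], "turn": 0, "jaw": -0.2}, {"delta_pos": [-20, 0, 0], "turn": 0, "jaw": -0.2}, {"delta_pos": [0, 0, 0], "turn": 0, "jaw": -0.2}])

```text
time: 5.68
tool_pos: [0.5044, 0.053, 0.3262]
tcp_rot: [2.227, 2.214, -0.001]
wrist_force: [-0.1, 1.6, -1.1]
width: 0.688
grip_force: 32.7
```

```bash
python3 - <<'E'
from h import *
import pickle
c=grab('wrist'); pickle.dump(c,open('w3.pkl','wb'))
cv2.imwrite('pics/w3.png',cv2.resize(c['pixels'][120:384,56:456,::-1],(800,528)))
print(c['s']['tool_pos'],c['s']['width'],'tip proj',pix(c,[.509,.0525,.074]))
E
```

```text
[0.5044339  0.05298801 0.32621822] 0.6878519535464174 tip proj (np.float64(259.6849303389355), np.float64(202.50289406534668))
```

View pics/w3.png

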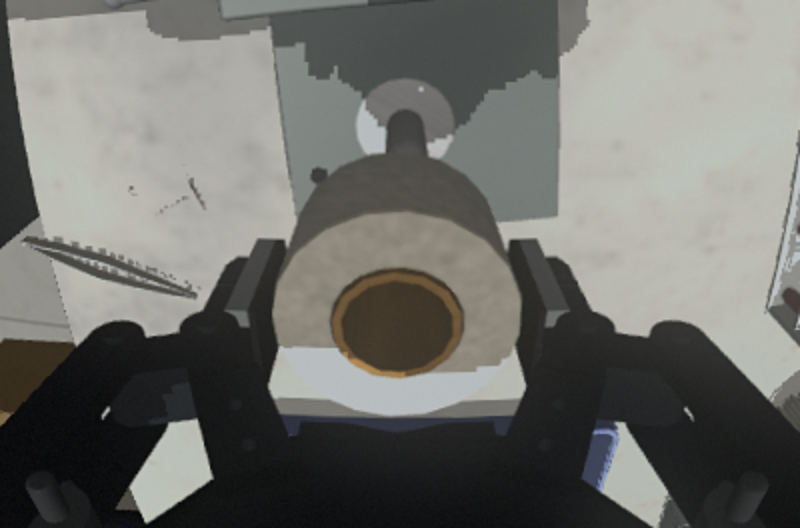

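The view shows the roll in the grip with its hole at crop (397,323). The spindle stands beyond it at (406,130), with its white base disc around (404,126).

```bash
python3 - <<'E'
from h import *; import pickle
c=pickle.load(open('w3.pkl','rb'));w1=pickle.load(open('w1.pkl','rb'));w2=pickle.load(open('w2.pkl','rb'))
P=lambda x,y,z:onz(c,x/2+56,y/2+120,z)
print('hole',P(397,323,.1817),'outer',P((272+523)/2,(210+415)/2,.1817))
print('disc',P(404.5,126,.018))
for v in (126,140,150): print('spindle shaft sides x',P(386,v,.05)[0],P(428,v,.05)[0])
# spindle disc edges at left,right,top
print(P(356,124,.018),P(453,124,.018),P(404,78,.018))
print('disc w1,w2',onz(w1,134+56,53+60,.018),onz(w2,667-344,112+60,.018))
for n,w,x0 in(('w1',w1,56),('w2',w2,-344)):
    im=w['pixels']; 
E
```

```text
hole [0.50467891 0.05267985 0.1817    ] outer [0.50480749 0.05563692 0.1817    ]
disc [0.50865347 0.05239171 0.018     ]
spindle shaft sides x 0.5002741168877884 0.5183143982054904
spindle shaft sides x 0.5002065640909922 0.518378491604889
spindle shaft sides x 0.500156698225013 0.5184279882463918
[0.48511811 0.05355568 0.018     ] [0.53224884 0.05329521 0.018     ] [0.50846343 0.07613817 0.018     ]
disc w1,w2 [0.51037497 0.05321802 0.018     ] [0.50754958 0.0520573  0.018     ]
```

Request:
drive_tool(increments=[{"delta_pos": [0, 4.3, 15], "turn": 0, "jaw": -0.2}, {"delta_pos": [0, 0, 25], "turn": 0, "jaw": -0.2}, {"delta_pos": [0, 0, 15], "turn": 0, "jaw": -0.2}, {"delta_pos": [0, 0, 0], "turn": 0, "jaw": -0.2}, {"delta_pos": [0, 0, 5], "turn": 0, "jaw": -0.2}, {"delta_pos": [0, 0, 8], "turn": 0, "jaw": -0.2}, {"delta_pos": [0, 0, 8], "turn": 0, "jaw": -0.2}])

```text
time: 6.32
tool_pos: [0.51, 0.0569, 0.2506]
tcp_rot: [2.221, 2.219, 0.004]
wrist_force: [0.1, -0.4, -1.8]
width: 0.685
grip_force: 32.7
```

Request:
drive_tool(increments=[{"delta_pos": [0, 0, 0], "turn": 0, "jaw": -0.2}, {"delta_pos": [0, 0, 0], "turn": 0, "jaw": -0.2}])

```text
time: 6.48
tool_pos: [0.509, 0.0564, 0.2495]
tcp_rot: [-2.223, -2.219, 0.001]
wrist_force: [-0.1, 0.6, -1.4]
width: 0.684
grip_force: 32.7
```

```bash
python3 - <<'E'
from h import *
c=grab('wrist');im=c['pixels']
cv2.imwrite('pics/w4.png',cv2.resize(im[180:330,156:356,::-1],(800,600)))
print(c['s']['tool_pos'],c['s']['wrist_force'],c['s']['torque'])
E
```

```text
[0.50895369 0.0564379  0.24947552] [-0.05035958  0.62572633 -1.36907902] [ 0.04580232  0.07503262 -0.0188687 ]
```

View pics/w4.png

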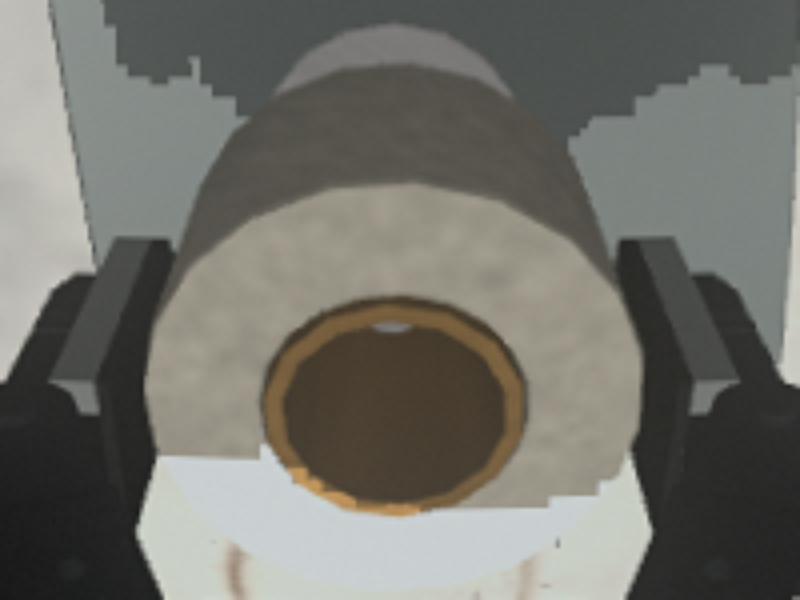

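The crop shows the roll's hole centred at (395,405). The spindle's tip is just visible inside its upper edge at (392,327), so it is entering the hole.

```bash
python3 - <<'E'
from h import *; import pickle
c=pickle.load(open('w3.pkl','rb'))
s=bot.read_state();c['s']=s
P=lambda x,y,z:onz(c,x/4+156,y/4+180,z)
print('tip low edge',P(392,333,.074),'tip sides',P(372,325,.074),P(412,325,.074))
z=s['tool_pos'][2]-.1445
print('hole',P(395,(296+516)/2,z),'top rim',P(395,297,z),P(395,516,z),P(262,405,z),P(528,405,z),s['tool_pos'])
E
```

```text
tip low edge [0.50911709 0.04709219 0.074     ] tip sides [0.50629625 0.04842895 0.074     ] [0.51194298 0.04841844 0.074     ]
hole [0.50947948 0.05631409 0.1053649 ] top rim [0.50949029 0.07093911 0.1053649 ] [0.50946889 0.03951359 0.1053649 ] [0.49412975 0.05628758 0.1053649 ] [0.52483863 0.05621139 0.1053649 ] [0.50919238 0.05638782 0.2498649 ]
```

Request:
drive_tool(increments=[{"delta_pos": [-3.5, 0, 0], "turn": 0, "jaw": -0.2}, {"delta_pos": [0, 0, 10], "turn": 0, "jaw": -0.2}, {"delta_pos": [0, 0, 12], "turn": 0, "jaw": -0.2}, {"delta_pos": [0, 0, 10], "turn": 0, "jaw": -0.2}, {"delta_pos": [0, 0, 4], "turn": 0, "jaw": -0.2}, {"delta_pos": [0, 0, 2], "turn": 0, "jaw": -0.2}, {"delta_pos": [0, 0, 0], "turn": 0, "jaw": -0.2}])

```text
time: 7.12
tool_pos: [0.5085, 0.0527, 0.2105]
tcp_rot: [-2.223, -2.218, 0.003]
wrist_force: [-0.6, 0.2, -1.0]
width: 0.684
grip_force: 32.7
```

Request:
drive_tool(increments=[{"delta_pos": [0, 0, 2], "turn": 0, "jaw": -0.2}, {"delta_pos": [0, 0, 1], "turn": 0, "jaw": -0.2}, {"delta_pos": [0, 0, 1], "turn": 0, "jaw": -0.2}, {"delta_pos": [0, 0, 0], "turn": 0, "jaw": -0.2}])

```text
time: 7.45
tool_pos: [0.5092, 0.0528, 0.2078]
tcp_rot: [2.223, 2.219, 0.0]
wrist_force: [0.7, -0.6, -0.6]
width: 0.687
grip_force: 32.7
```

Request:
drive_tool(increments=[{"delta_pos": [0, 0, 1], "turn": 0, "jaw": -0.2}, {"delta_pos": [0, 0, 1], "turn": 0, "jaw": -0.2}, {"delta_pos": [0, 0, 0], "turn": 0, "jaw": -0.2}])

```text
time: 7.7
tool_pos: [0.5094, 0.0528, 0.2065]
tcp_rot: [2.223, 2.219, 0.001]
wrist_force: [-1.4, -0.2, 4.1]
width: 0.684
grip_force: 33.0
```

Request:
drive_tool(increments=[{"delta_pos": [0, 0, 0], "turn": 0, "jaw": 0.6}, {"delta_pos": [0, 0, 0], "turn": 0, "jaw": 0.8}, {"delta_pos": [0, 0, 0], "turn": 0, "jaw": 0.8}, {"delta_pos": [0, 0, -10], "turn": 0, "jaw": 0.8}, {"delta_pos": [0, 0, -25], "turn": 0, "jaw": 0.8}, {"delta_pos": [0, 0, -40], "turn": 0, "jaw": 0.8}, {"delta_pos": [0, 0, -40], "turn": 0, "jaw": 0.8}, {"delta_pos": [0, -20, -30], "turn": 0, "jaw": 0.3}])

```text
time: 8.37
tool_pos: [0.4916, 0.0528, 0.3553]
tcp_rot: [2.221, 2.216, 0.008]
wrist_force: [1.1, -0.2, 1.8]
width: 0.782
grip_force: 0.0
```

Request:
drive_tool(increments=[{"delta_pos": [10, -30, 0], "turn": -0.06, "jaw": -0.3}, {"delta_pos": [20, -30, 0], "turn": 0, "jaw": -0.3}, {"delta_pos": [20, -20, 0], "turn": 0, "jaw": -0.3}, {"delta_pos": [0, 0, 0], "turn": 0, "jaw": -0.3}, {"delta_pos": [0, 0, 0], "turn": 0, "jaw": -0.3}])

```text
time: 8.78
tool_pos: [0.4059, 0.1004, 0.3514]
tcp_rot: [2.153, 2.287, 0.002]
wrist_force: [-0.9, -0.2, 0.1]
width: 0.352
grip_force: 0.0
```

```bash
python3 - <<'E'
from h import *; import pickle
c=grab('wrist'); pickle.dump(c,open('w5.pkl','wb'))
cv2.imwrite('pics/w5.png',cv2.resize(c['pixels'][:,:,::-1],(800,600)))
print(c['s']['tool_pos'],c['s']['tcp_rot'],c['s']['width'])
E
```

```text
[0.40590228 0.10044918 0.35141458] [2.15280423e+00 2.28656018e+00 1.94708002e-03] 0.3515087869437518
```

View pics/w5.png

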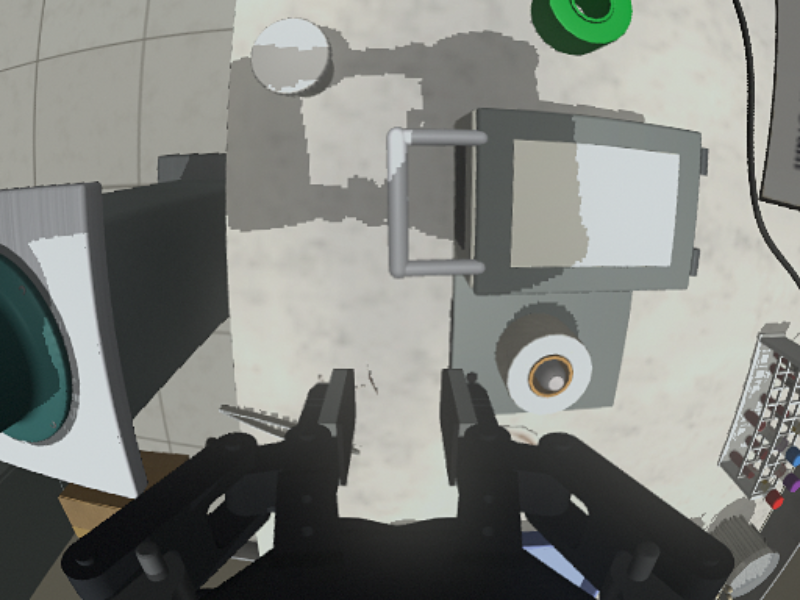

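The roll stands on the spindle at (550,375), with the tip showing in its core. The bar runs (398,132) to (397,272), and the hinge lugs are at (704,160) and (694,262). The specimen cup at (292,56) is clear.

```bash
python3 - <<'E'
from h import *; import pickle
a,b,w=pickle.load(open('abw.pkl','rb'));w1=pickle.load(open('w1.pkl','rb'));w2=pickle.load(open('w2.pkl','rb'));c=pickle.load(open('w5.pkl','rb'))
k=1.5625
P=lambda x,y:ray(c,x/k,y/k)
p=tri([P(398,136),ray(w2,514-344,198)]);q=tri([P(398,268),ray(w2,571-344,231)]);print(p,q)
m=(p[0]+q[0])/2;d=p[0]-q[0];print('mid',m,'len',np.linalg.norm(d),'yaw',np.arctan2(-d[0],d[1]))
h=[onz(c,x/k,y/k,.087) for x,y in((704,160),(694,262))];print('hinge',h)
o=lambda x,y,z:onz(c,x/k,y/k,z)
print('bar at .1',o(398,136,.1),o(398,268,.1),'roll top .062',o(550,376,.062))
M=R.from_rotvec(c['s']['tcp_rot']).as_matrix();print(M.round(3))
E
```

```text
(array([0.40137318, 0.18881865, 0.09436597]), [0.0008217779134200756, 0.0008217779134201194]) (array([0.40513795, 0.12196448, 0.09337659]), [0.0021462393827512303, 0.002146239382751235])
mid [0.40325557 0.15539157 0.09387128] len 0.0669673979959875 yaw 0.05625373947722398
hinge [array([0.57801709, 0.20080405, 0.087     ]), array([0.58187297, 0.13979215, 0.087     ])]
bar at .1 [0.40138671 0.18939591 0.1       ] [0.40525774 0.12578083 0.1       ] roll top .062 [0.5086926  0.05157549 0.062     ]
[[-0.06   0.998  0.002]
 [ 0.998  0.06   0.   ]
 [ 0.     0.002 -1.   ]]
```

Request:
drive_tool(increments=[{"delta_pos": [20, 0, 10], "turn": 0, "jaw": -0.25}, {"delta_pos": [25, 0, 15], "turn": 0, "jaw": -0.25}, {"delta_pos": [10, 0.5, 25], "turn": 0, "jaw": -0.25}, {"delta_pos": [0, 0, 20], "turn": 0, "jaw": -0.25}, {"delta_pos": [0, 0, 0], "turn": 0, "jaw": -0.25}, {"delta_pos": [0, 0, 0], "turn": 0, "jaw": -0.25}], grip_force=20)

```text
time: 9.33
tool_pos: [0.4044, 0.1544, 0.2798]
tcp_rot: [-2.156, -2.284, 0.005]
wrist_force: [0.8, 0.6, 1.2]
width: 0.38
grip_force: 0.0
```

```bash
python3 - <<'E'
from h import *; import pickle
c=grab('wrist'); pickle.dump(c,open('w6.pkl','wb'))
cv2.imwrite('pics/w6.png',cv2.resize(c['pixels'][100:384,56:456,::-1],(800,568)))
print(c['s']['tool_pos'],c['s']['tcp_rot'],c['s']['width'])
E
```

```text
[0.40439537 0.15441258 0.27977606] [-2.15561205 -2.2835059   0.00475511] 0.3797314026869304
```

View pics/w6.png

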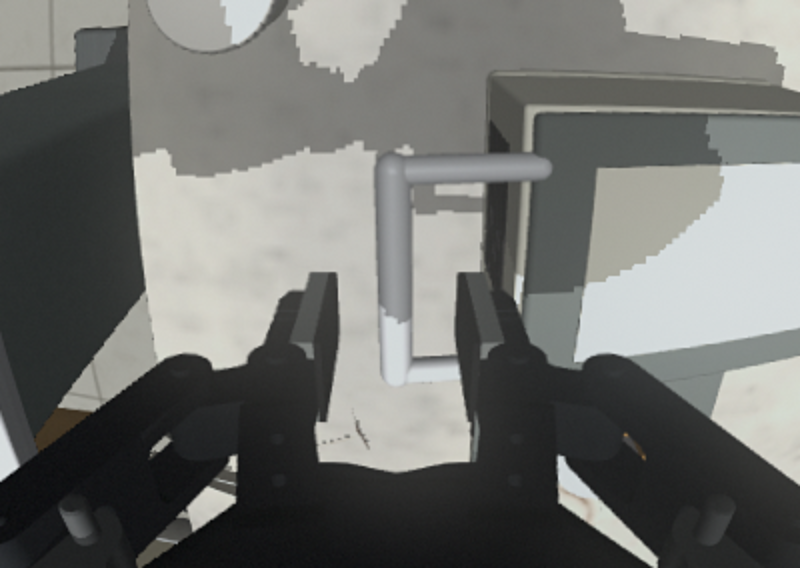

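The bar is centred between the pads: bar at x≈396, pads at 338 and 457. I lower, pinch lightly and check the force.

Request:
drive_tool(increments=[{"delta_pos": [0, 0, 15], "turn": 0, "jaw": -0.25}, {"delta_pos": [0, 0, 15], "turn": 0, "jaw": -0.25}, {"delta_pos": [0, 0, 0], "turn": 0, "jaw": -0.25}, {"delta_pos": [0, 0, 0], "turn": 0, "jaw": -0.6}, {"delta_pos": [0, 0, 0], "turn": 0, "jaw": -0.9}, {"delta_pos": [0, 0, 0], "turn": 0, "jaw": -0.95}, {"delta_pos": [0, 0, 0], "turn": 0, "jaw": -0.95}, {"delta_pos": [0, 0, 0], "turn": 0, "jaw": -0.95}], grip_force=20)

```text
time: 10.05
tool_pos: [0.4035, 0.1547, 0.2513]
tcp_rot: [-2.155, -2.284, 0.003]
wrist_force: [-6.4, -0.5, 0.9]
width: 0.107
grip_force: 20.8
```

Request:
drive_tool(increments=[{"delta_pos": [0, 1.6, -17.5], "turn": 0, "jaw": -0.95}, {"delta_pos": [0, 3.3, -17.3], "turn": 0, "jaw": -0.95}, {"delta_pos": [0, 5, -17], "turn": 0, "jaw": -0.95}, {"delta_pos": [0, 6.7, -16.3], "turn": 0, "jaw": -0.95}, {"delta_pos": [0, 8.3, -15.5], "turn": 0, "jaw": -0.95}, {"delta_pos": [0, 0, 0], "turn": 0, "jaw": -0.95}])

```text
time: 10.55
tool_pos: [0.4306, 0.1565, 0.3391]
tcp_rot: [2.155, 2.283, 0.006]
wrist_force: [-5.8, 0.3, 4.5]
width: 0.104
grip_force: 20.5
```

Request:
drive_tool(increments=[{"delta_pos": [0, 10.1, -14.4], "turn": 0, "jaw": -0.95}, {"delta_pos": [0, 11.5, -13.3], "turn": 0, "jaw": -0.95}, {"delta_pos": [0, 12.8, -12], "turn": 0, "jaw": -0.95}, {"delta_pos": [0, 14, -10.7], "turn": 0, "jaw": -0.95}, {"delta_pos": [0, 15, -9.2], "turn": 0, "jaw": -0.95}, {"delta_pos": [0, 0, 0], "turn": 0, "jaw": -0.95}])

```text
time: 11.05
tool_pos: [0.4948, 0.1607, 0.3988]
tcp_rot: [2.154, 2.283, 0.011]
wrist_force: [-3.0, 1.3, 9.1]
width: 0.105
grip_force: 21.0
```

Request:
drive_tool(increments=[{"delta_pos": [0, 15.9, -7.5], "turn": 0, "jaw": -0.95}, {"delta_pos": [0, 16.6, -5.9], "turn": 0, "jaw": -0.95}, {"delta_pos": [0, 17.1, -4.3], "turn": 0, "jaw": -0.95}, {"delta_pos": [0, 17.4, -2.5], "turn": 0, "jaw": -0.95}, {"delta_pos": [0, 17.6, -0.8], "turn": 0, "jaw": -0.95}, {"delta_pos": [0, 17.6, 1], "turn": 0, "jaw": -0.95}, {"delta_pos": [0, 0, 0], "turn": 0, "jaw": -0.95}, {"delta_pos": [0, 0, 0], "turn": 0, "jaw": -0.95}])

```text
time: 11.72
tool_pos: [0.596, 0.1672, 0.4165]
tcp_rot: [2.155, 2.284, 0.01]
wrist_force: [0.4, 5.7, 1.9]
width: 0.107
grip_force: 21.4
```

Request:
drive_tool(increments=[{"delta_pos": [0, 0, 0], "turn": 0, "jaw": -0.6}, {"delta_pos": [0, 0, 0], "turn": 0, "jaw": -0.3}, {"delta_pos": [0, 0, 0], "turn": 0, "jaw": -0.3}, {"delta_pos": [0, 0, -15], "turn": 0, "jaw": -0.3}, {"delta_pos": [0, 0, -25], "turn": 0, "jaw": -0.3}, {"delta_pos": [0, -20, -20], "turn": 0, "jaw": -0.3}, {"delta_pos": [0, -35, 0], "turn": 0, "jaw": -0.3}, {"delta_pos": [0, -35, 0], "turn": 0, "jaw": -0.3}])

```text
time: 12.38
tool_pos: [0.5043, 0.1603, 0.4758]
tcp_rot: [2.156, 2.282, 0.005]
wrist_force: [-0.3, 0.5, -0.1]
width: 0.348
grip_force: 0.0
```

Request:
drive_tool(increments=[{"delta_pos": [0, -35, 0], "turn": -0.12, "jaw": -0.3}, {"delta_pos": [0, 0, 0], "turn": -0.121, "jaw": -0.3}, {"delta_pos": [0, 0, 0], "turn": -0.121, "jaw": -0.3}, {"delta_pos": [0, 0, 0], "turn": -0.121, "jaw": -0.3}, {"delta_pos": [0, 0, 0], "turn": -0.121, "jaw": -0.3}, {"delta_pos": [0, 0, 0], "turn": -0.121, "jaw": -0.3}, {"delta_pos": [0, 0, 0], "turn": -0.121, "jaw": -0.3}, {"delta_pos": [0, 0, 0], "turn": -0.121, "jaw": -0.3}])

```text
time: 13.05
tool_pos: [0.4692, 0.1583, 0.474]
tcp_rot: [0.838, 3.027, -0.0]
wrist_force: [-0.3, 0.4, 0.3]
width: 0.35
grip_force: 0.0
```

Request:
drive_tool(increments=[{"delta_pos": [0, 0, 0], "turn": -0.121, "jaw": -0.3}, {"delta_pos": [0, 0, 0], "turn": -0.121, "jaw": -0.3}, {"delta_pos": [0, 0, 0], "turn": -0.121, "jaw": -0.3}, {"delta_pos": [0, 0, 0], "turn": -0.121, "jaw": -0.3}, {"delta_pos": [0, 0, 0], "turn": -0.121, "jaw": -0.3}, {"delta_pos": [0, 0, 0], "turn": 0, "jaw": -0.3}])

```text
time: 13.55
tool_pos: [0.4693, 0.1583, 0.474]
tcp_rot: [-0.097, 3.14, -0.0]
wrist_force: [0.3, -0.2, -0.0]
width: 0.351
grip_force: 0.0
```

```bash
python3 - <<'E'
from h import *; import pickle
c=grab('wrist'); pickle.dump(c,open('w7.pkl','wb'))
s=c['s'];cv2.imwrite('pics/w7.png',cv2.resize(c['pixels'][:,:,::-1],(800,600)))
print(s['tool_pos'],R.from_rotvec(s['tcp_rot']).as_matrix().round(3),s['width'],s['q'])
E
```

```text
[0.46930378 0.15834931 0.47398292] [[-0.998 -0.062  0.   ]
 [-0.062  0.998 -0.   ]
 [-0.    -0.    -1.   ]] 0.35128457338655034 [ 2.75245483e-01 -1.18214218e-01  1.88555921e+00 -3.51435795e-04
  1.37404830e+00 -1.35734759e+00]
```

View pics/w7.png

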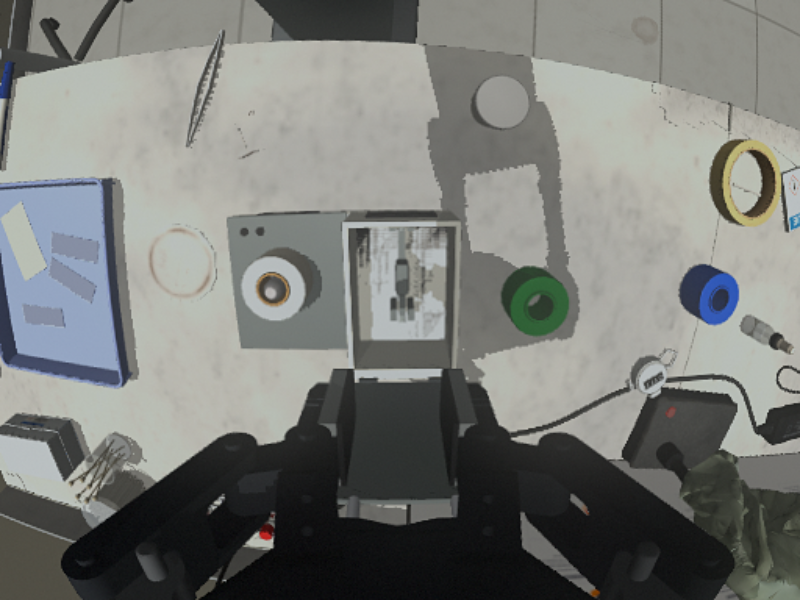

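The flap stands open and the roll is seated on the spindle at (273,290). The open well spans (345–462, 222–370), with the plate's dark tab at about (402,274). Cup, green and blue rolls and tape are untouched. That was the tenth picture, so from here I measure numerically.

```bash
python3 - <<'E'
from h import *; import pickle
c=pickle.load(open('w7.pkl','rb')); g=cv2.cvtColor(c['pixels'],cv2.COLOR_RGB2GRAY)
print(np.array2string(g[140:220:1,224:294:2][:, :],max_line_width=300,threshold=10**6).replace('[','').replace(']','')[:0])
for v in range(140,222,2): print(v,' '.join('%3d'%x for x in g[v,222:298:2]))
k=1.5625
print('tab top',onz(c,402/k,275/k,.079))
E
```

```text
140  93  92  93  94  93  93  94  94  93  94  94  94  94  94  94  94  93  93  96  93  92  91  91  91  86  88  91  91  90  86  83  82  82  82  81  80  99 111
142 180 183 184 187 188 190 192 192 193 195 195 196 196 194 195 195 195 194 194 194 192 192 192 191 190 190 188 187 190 154 156 154 153 153 153 152 146 109
144 187 189 189 189 189 191 191 189 188 187 187 186 186 187 186 188 187 187 187 187 188 189 188 190 189 189 191 192 196 145 147 145 143 143 141 143 150 108
146 180  74  72  41  42  44  44  95 163 151 178 186 164 164 124 132 114 153 128 141 127 130 111 166 162 150 143 128 142  60  93  93  73  73  68 146 148 109
148 189  78  79  51  53  53  52  99 173 152 179 185 186 182 174 174 164 125 128 155 120 170 169 182 159 161 135 129 110  72 117 116  70  73  70 147 148 111
150 191  78  78  68  53  57  89 107 174 146 178 181 187 187 174 173 162 126 128 155 104 169 168 176 158 152 142 113  92  89 138 136  81  74  69 149 147 110
152 190  78  78  58  68  58 117 101 174 148 190 183 176 169 172 174 163 125 128 152 133 157 159 176 158 151 131 137 113 109 148 148  88  71  68 149 143 109
154 187 
[... 4638 characters left out ...]
6 185 151  75  69 125 146 108 115
214 181 189  72  78 124 149 146 146 188 186 186 186 186 186 186 185 185 185 186 187 181 186 163 187 184 161 183 186 185 186 186 146  75  68 128 145 109 115
216 176 190  70  77 113 150 149 148 176 190 190 189 189 190 190 189 190 190 189 190 188 191 189 191 188 189 190 191 190 191 161 125  75  69 131 140 115 115
218 169 190  65  78  83  94  92  87  93  98  96  98  97  97  97  97  97  98  97  92  85  86  86  84  85  86  84  87  87  85  87  87  76  67 134 150 116 114
220 145 190  64  79  84  86  83  86  92  91  90  91  92  92  91  92  92  91  92  92  92  92  92  89  91  91  92  91  90  90  91  91  81  66 136 148 117 116
tab top [0.48553352 0.16389946 0.079     ]
```

Request:
drive_tool(increments=[{"delta_pos": [-9, 3, 20], "turn": 0, "jaw": -0.3}, {"delta_pos": [-9, 2, 35], "turn": 0, "jaw": -0.3}, {"delta_pos": [0, 0, 35], "turn": 0, "jaw": -0.3}, {"delta_pos": [0, 0, 20], "turn": 0, "jaw": -0.3}, {"delta_pos": [0, 0, 0], "turn": 0, "jaw": -0.3}, {"delta_pos": [0, 0, 0], "turn": 0, "jaw": -0.3}])

```text
time: 14.1
tool_pos: [0.4867, 0.1644, 0.3628]
tcp_rot: [0.089, -3.137, 0.001]
wrist_force: [0.8, -0.3, 1.2]
width: 0.35
grip_force: 0.0
```

```bash
python3 - <<'E'
from h import *; import pickle
c=grab('wrist');pickle.dump(c,open('w8.pkl','wb')); g=cv2.cvtColor(c['pixels'],cv2.COLOR_RGB2GRAY)
w7=pickle.load(open('w7.pkl','rb'))
print(c['s']['tool_pos'],c['s']['tcp_rot'],c['s']['width'],'from w7',onz(w7,257.3,179.3,.079))
u,v=pix(c,onz(w7,257.3,179.3,.079)); print('pred',u,v)
u0,v0=int(u),int(v)
for vv in range(v0-50,v0+50,3): print(vv,' '.join('%3d'%x for x in g[vv,u0-40:u0+42:2]))
print(u0-40, 'rim',onz(w7,257,143,.084),onz(w7,257,236,.084))
E
```

```text
[0.48671565 0.16444119 0.36284   ] [ 8.91936040e-02 -3.13731265e+00  1.42218575e-03] 0.3498996487719773 from w7 [0.48985634 0.16420629 0.079     ]
pred 253.27833848835093 194.0767672961479
144 204 203 202 205 203 204 202 203 203 203 204 203 203 202 203 203 203 203 203 202 202 201 201 201 201 203 203 181 152 151 153 152 149 150 150 145 145 142 142 140 141
147  75  53  53  53  52  52 105 107 102 122 124 101 101  92 107 138 139 119 101 166 167 137  98 137 138 119  48  52  55  59  72  93 101 103  48  52  51  53  55  76  77
150 105  54  55  56  55  55  59 110 102 122 121 104 105  96  72  71  85  76 114 135 134 115  48  49  48  54  58  61  71  87  99  87  96  97  48  64  48  52  59  74  76
153  85  54  55  54  54  52  54  82  99  99  77  57  58  59  59  60  59  59 102 135 135 115  48  51  49  53  57  55  57  55  88  74  52  67 103  82  55  96 102 111  75
156  85  53  53  55  53  52  55  87  96  97  84  58  61  64  71  59  59  57 101 135 134 115  48  49  47  89  70  64  56  65  81  69  69 122 102  76  55  88  94 136  73
159  84  51  54  53  54  51  62 100  78  84  95  59  65  74  59  61  59
[... 4178 characters left out ...]
00 199 202 203 183 178 164 158 139 140 144 163 172 181 202 180 171 181 200 191 179 170 202 145 138 103  91  95  71  71
237  78  77  77  76  79  43  46 160 204 199 199 199 200 201 173 156 159 145 140 116 115 141 160 151 151 162 171 168 168 180 172 147 174 160 105  56  39  65  68  67  68
240  77  78  75  77  67  44  43 166 159 209 208 200 159 161 156 147 159 145 159 138 120 121 141 135 127 127 150 149 136 123 111 120 122 115 120  37  40  55  68  66  67
243  77  77  76  78  47  45  46  89  96  94  94  95  95  94  95  95  96  96  96  94  93  94  94  94  94  93  93  93  93  94  95  95  94  95  89  37  40  38  67  67  67
213 rim [0.44276159 0.1607387  0.084     ] [0.56708226 0.16883277 0.084     ]
```

Request:
drive_tool(increments=[{"delta_pos": [-2.5, -0.4, 25], "turn": 0, "jaw": -0.3}, {"delta_pos": [0, 0, 30], "turn": 0, "jaw": -0.3}, {"delta_pos": [0, 0, 25], "turn": 0, "jaw": -0.3}, {"delta_pos": [0, 0, 15], "turn": 0, "jaw": -0.3}, {"delta_pos": [0, 0, 0], "turn": 0, "jaw": -0.3}])

```text
time: 14.57
tool_pos: [0.4893, 0.1643, 0.2678]
tcp_rot: [0.091, -3.138, 0.001]
wrist_force: [-0.8, -0.7, -0.1]
width: 0.345
grip_force: 0.0
```

```bash
python3 - <<'E'
from h import *; import pickle
w7=pickle.load(open('w7.pkl','rb'));w8=pickle.load(open('w8.pkl','rb'))
t=tri([ray(w7,257.3,179.3),ray(w8,253.2,192.7)]);print(t)
c=grab('wrist');g=cv2.cvtColor(c['pixels'],cv2.COLOR_RGB2GRAY)
print(c['s']['tool_pos'],c['s']['wrist_force'])
u,v=pix(c,[.4895,.164,.079]);print(u,v)
u0,v0=int(u),int(v)
for vv in range(v0-40,v0+40,4): print(vv,' '.join('%3d'%x for x in g[vv,u0-60:u0+62:3]))
E
```

```text
(array([0.49646652, 0.16466525, 0.05454612]), [0.000248650103090562, 0.00024865010309056224])
[0.48927436 0.16425455 0.267796  ] [-0.76267054 -0.6960274  -0.11934687]
253.00593742417323 238.79831758020228
198  89  89  99 172 173 173 172 174 217 215 215 215 215 214 215 215 215 215 198 139 140 146 173 173 175 174 172 195 173 174 173 173 173 173 173 173 172 174  81  83  83
202  89  87  84 171 172 172 173 172 218 215 214 215 216 216 215 216 214 215 162 140 140 140 174 173 174 174 174 173 174 173 174 173 173 173 173 173 172 174  81  84  83
206  88  88  84 173 171 171 173 173 218 216 216 192 187 173 173 170 171 175 124 108 110 110 155 172 173 173 173 174 172 173 172 172 172 173 172 174 172 173  82  83  83
210  87  87  85 173 171 172 172 172 190 172 172 173 173 173 172 172 172 149  71  72  71  73  63 173 173 174 172 172 172 172 172 171 171 172 172 172 171 174  81  82  84
214  86  88  87 174 171 172 171 172 172 172 173 172 171 173 173 172 172  75  72  71  71  72  67 176 172 172 171 173 173 171 171 172 172 172 172 170 172 175  82  82  82
218  87  88  85 168 172 172 172 171 171 172 171 171 173
[... 1764 characters left out ...]
  72  72  73  44  48  46  49
262  62  41  41  42  55  72  71  71  43  45  45  38 216 212 212 215  57  59 100  82  87  84 186  60  60 119 166 167 163 173  43  41  43  60  72  72  71  43  43  39  39
266  38  40  38  39  71  70  70  72  41  43  43  34 216 213 212 216 130 131 111 131  88  84 188  87  87 135 161 163 165 175  43  43  42  43  71  71  69  53  40  41  41
270  37  39  37  35  71  67  66  66  39  42  42  31 216 212 211 217 128 130 127 115  96  84 186  85  86 116 160 164 169 168  41  40  40  40  67  66  66  71  39  38  37
274  36  36  36  36  36  36 126 123  45  41  39  51 214 212 212 216 127 129 144 154 120  80 206  85  85 138 164 171 169 165  35  39  40  45 126  97  38  38  39  38  39
```

Request:
drive_tool(increments=[{"delta_pos": [0, -1, 20], "turn": 0, "jaw": -0.3}, {"delta_pos": [0, 0, 15], "turn": 0, "jaw": -0.3}, {"delta_pos": [0, 0, 9], "turn": 0, "jaw": -0.3}, {"delta_pos": [0, 0, 0], "turn": 0, "jaw": -0.3}, {"delta_pos": [0, 0, 0], "turn": 0, "jaw": -0.6}, {"delta_pos": [0, 0, 0], "turn": 0, "jaw": -0.9}, {"delta_pos": [0, 0, 0], "turn": 0, "jaw": -0.95}, {"delta_pos": [0, 0, 0], "turn": 0, "jaw": -0.95}], grip_force=30)

```text
time: 15.28
tool_pos: [0.4909, 0.1638, 0.2267]
tcp_rot: [-0.093, 3.137, 0.001]
wrist_force: [0.6, -0.1, 4.8]
width: 0.117
grip_force: 32.8
```

Request:
drive_tool(increments=[{"delta_pos": [0, 0, 0], "turn": 0, "jaw": -0.95}, {"delta_pos": [0, 0, 0], "turn": 0, "jaw": -0.95}], grip_force=40)

```text
time: 15.45
tool_pos: [0.4909, 0.1638, 0.2267]
tcp_rot: [-0.093, 3.137, 0.001]
wrist_force: [-0.8, 0.2, 6.4]
width: 0.111
grip_force: 40.4
```

Request:
drive_tool(increments=[{"delta_pos": [0, 0, -8], "turn": 0, "jaw": -0.95}, {"delta_pos": [0, 0, -15], "turn": 0, "jaw": -0.95}, {"delta_pos": [0, 0, -20], "turn": 0, "jaw": -0.95}, {"delta_pos": [0, 0, -25], "turn": 0, "jaw": -0.95}, {"delta_pos": [0, 0, -30], "turn": 0, "jaw": -0.95}, {"delta_pos": [0, 0, -30], "turn": 0, "jaw": -0.95}, {"delta_pos": [0, 0, -20], "turn": 0, "jaw": -0.95}, {"delta_pos": [0, 0, 0], "turn": 0, "jaw": -0.95}])

```text
time: 16.12
tool_pos: [0.4912, 0.1639, 0.379]
tcp_rot: [-0.093, 3.131, 0.004]
wrist_force: [0.5, 0.6, 0.0]
width: 0.111
grip_force: 39.6
```

Request:
drive_tool(increments=[{"delta_pos": [0, -15, 0], "turn": 0, "jaw": -0.95}, {"delta_pos": [-1, -25, 0], "turn": 0, "jaw": -0.95}, {"delta_pos": [-1, -32, 0], "turn": 0, "jaw": -0.95}, {"delta_pos": [-1, -32, 0], "turn": 0, "jaw": -0.95}, {"delta_pos": [-1, -32, 0], "turn": 0, "jaw": -0.95}, {"delta_pos": [-1, -32, 0], "turn": 0, "jaw": -0.95}, {"delta_pos": [-1, -32, 0], "turn": 0, "jaw": -0.95}, {"delta_pos": [-1, -32, 0], "turn": 0, "jaw": -0.95}])

```text
time: 16.78
tool_pos: [0.5096, -0.0691, 0.3718]
tcp_rot: [0.093, -3.138, -0.001]
wrist_force: [0.8, 0.2, -0.5]
width: 0.111
grip_force: 39.6
```

Request:
drive_tool(increments=[{"delta_pos": [-1, -32, 0], "turn": 0, "jaw": -0.95}, {"delta_pos": [-1, -32, 0], "turn": 0, "jaw": -0.95}, {"delta_pos": [-1, -32, 0], "turn": 0, "jaw": -0.95}, {"delta_pos": [0, -32, 0], "turn": 0, "jaw": -0.95}, {"delta_pos": [0, -32, 0], "turn": 0, "jaw": -0.95}, {"delta_pos": [0, -20, 0], "turn": 0, "jaw": -0.95}, {"delta_pos": [0, -5, 0], "turn": 0, "jaw": -0.95}, {"delta_pos": [0, 0, 0], "turn": 0, "jaw": -0.95}])

```text
time: 17.45
tool_pos: [0.5239, -0.2534, 0.3716]
tcp_rot: [0.089, -3.138, -0.002]
wrist_force: [-0.5, -0.4, -0.6]
width: 0.113
grip_force: 39.6
```

Request:
drive_tool(increments=[{"delta_pos": [-2, 0, 0], "turn": 0, "jaw": -0.95}, {"delta_pos": [0, 0, 0], "turn": 0, "jaw": -0.95}, {"delta_pos": [0, 0, 0], "turn": 0, "jaw": -0.95}, {"delta_pos": [0, 0, 0], "turn": 0, "jaw": -0.95}, {"delta_pos": [0, 0, 0], "turn": 0, "jaw": -0.95}, {"delta_pos": [0, 0, 0], "turn": 0, "jaw": -0.95}])

```text
time: 17.95
tool_pos: [0.5265, -0.2515, 0.373]
tcp_rot: [-0.094, 3.14, -0.0]
wrist_force: [-0.7, -0.2, -0.8]
width: 0.11
grip_force: 39.6
```

```bash
python3 - <<'E'
from h import *; import pickle
a0,b0,_=pickle.load(open('abw.pkl','rb'))
a=grab('scene');b=grab('top');k=1.5625
print(a['s']['tool_pos'],a['s']['joint_vel'].round(4),a['s']['width'],a['s']['grip_force'])
for n,c,c0 in(('scene',a,a0),('top',b,b0)):
    d=(np.abs(c['pixels'].astype(int)-c0['pixels']).max(2)>40).astype(np.uint8)
    m,_,st,ce=cv2.connectedComponentsWithStats(d)
    for i in range(1,m):
        if st[i,4]>40: print(n,(st[i,:4]*k).astype(int),st[i,4])
hs=cv2.cvtColor(a['pixels'],cv2.COLOR_RGB2HSV)
u,v=pix(a,[.509,.0525,.062]);print('roll core expected scene',u,v,a['pixels'][int(v)-3:int(v)+4:2,int(u)-8:int(u)+9:3].tolist())
# plate profile in scene
for nm,p in(('tab',[.526,-.2534,.212]),('foot',[.526,-.2534,.162])): print(nm,np.round(pix(a,p),1))
u,v=pix(a,[.526,-.2534,.185]);g=cv2.cvtColor(a['pixels'],cv2.COLOR_RGB2GRAY)
for vv in range(int(v)-26,int(v)+30,2): print(vv,' '.join('%3d'%x for x in g[vv,int(u)-30:int(u)+30:2]))
E
```

```text
[ 0.52654433 -0.25146137  0.37304247] [-0.0042  0.0021 -0.0032  0.0002  0.0002 -0.0012] 0.10994499765352456 39.60002660751343
scene [403   0 171 145] 3277
scene [595   0  84 185] 2502
scene [534   9  35   4] 52
scene [493  64 114 276] 3119
scene [415 146  32  81] 675
scene [290 257 178 115] 2171
scene [653 262  10  45] 68
scene [400 281  25  10] 52
scene [510 340  46  54] 480
scene [276 346  28  18] 119
scene [354 362  29  20] 55
scene [257 392  15  10] 52
scene [246 398  37  28] 265
scene [489 407  82  26] 304
scene [587 406  34  15] 124
scene [465 501  32  46] 53
top [459 181 156 209] 6165
top [303 235  57  90] 631
top [592 237  18  15] 48
top [371 242  93 148] 1880
top [320 268  29  10] 58
top [321 279  32  40] 238
top [375 279  23  18] 104
top [235 292  18  23] 60
top [231 293  14  12] 47
top [328 312  28  12] 42
top [548 364  75  23] 293
top [445 389 101  39] 962
top [278 415 356 184] 13304
top [762 432  32  56] 122
top [615 467 107 104] 1762
top [742 473  18  25] 67
top [393 490  17  17] 73
top [651 548  28  14] 73
roll core expected scene 237.03810796723116 200.00086409214015 
[... 3224 characters left out ...]
 223 225 115 126 131 133 130 126 121 207 211 131 120  69 106 124 128 128 128 128
161  97  97 109 110 221 224 224 223 224 206 141 132 114 126 132 133 130 126 133 230 230 229 228 185 113 142 127 127 127 127
163  87 110 122 221 225 223 224 223 223 213 119 111 146 129 133 125 131 195 228 231 230 228 229 196 122 215 229 216 198 167
165 101 193 220 222 224 224 222 222 162 113  96 105 102 103 116 172 222 229 230 229 228 229 192 178 148 226 230 227 226 226
167 195 226 224 222 223 224 220 150 110 111 104 105 105 105 106 106 102 117 160 180 224 231 232 213 232 231 231 229 229 229
169 227 227 228 227 224 161 112 111 110 109 174 163 107 104 104 104 104 104 105 105 101 118 159 183 226 232 233 231 231 231
```

```bash
python3 -c "
from workcell import bot
print(bot.finish_job())"
```

```text
the job is handed in; nothing more can be done
None
```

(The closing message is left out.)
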